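Set out the casement hardware display

ROBOT

A 7-joint arm with a two-finger parallel gripper is mounted at the origin on the work surface. World frame = base frame: x ahead of the robot, y to its left, z up, the work surface at z = 0. Lengths are in mm, angles in rad, forces in N, time in s.
With the tool pointing down it reaches from about 400 to 850 mm from the base axis. Payload 4.4 kg.
Tool frame: the origin (TCP) lies on the centre line of the jaws, within the pads' length; the fingertips stand 11 mm ahead of it and the grasp point (between the pads) lies 8 mm behind it (env.tips_ahead is the distance from the TCP to the fingertips, in mm); z points along the fingers, y is the line along which they close (so a half turn about z gives the same grasp; the last joint's range is limited). The gripper opens to 94 mm and grips with 3 to 60 N. Pads are 16 mm wide; open, the fingers measure 119 mm over their backs; the gripper's body (75 mm by 177 mm) begins 78 mm behind the grasp point.
Start: joints at [1.273, 0.628, 0.038, 1.517, -0.027, 0.996, -0.02], TCP at [149.352, -632.623, 216.478] pointing down, gripper open.
Joint ranges: [-3.06, 3.06], [-0.37, 2.12], [-1.25, 1.32], [0.18, 2.47], [-1.1, 4.24], [0.23, 1.98], [-2.94, 2.94]. Speed limits (rad/s): [2.57, 2.57, 3.14, 3.14, 3.14, 3.14, 3.14].

INTERFACE

Orientations are given as a rotation vector (axis times angle).
In Python, from plant import env, eyes, workorder, models gives the robot as it stands.
- The arm moves only by the shell command python3 -m inch 'ROWS'. ROWS is JSON, a list that holds one entry, the list of rows, each a list of 5 numbers: the shift along the tool's x, y, z in cm, then the turn about the tool's z in rad, then the closure in counts, from 0 (fully open) to 255 (shut). A call has exactly 5 rows; each row shifts and turns the commanded pose from where the row before left it, along the tool's axes as they then stand; what a row does not reach is not made up. A row lasts 1/8 s, in which the tool goes at most 62.5 mm and 10.7 degrees, less where a joint would pass 70% of its speed; a pose out of reach is approached as far as the arm can. A call is refused whole if a number of a shift passes 6.25 or a number of a turn 0.188, either way. A call with a gripper value outside its range is refused whole. The fingers move at their own pace and stop on an object; the grip force is fixed at half the most. Time passes only in rows, so rows that do not move let the fingers close, or fill a call up. It gives the time, the measured TCP pose, the force, the opening and the grip force at its end, in the units of the state.
- env.get_obs(): the state, without advancing time (a new reading comes with each control period).
- eyes.snapshot(name): name is "scene" or "side" or "wrist"; returns the picture (480x640x3 uint8, red, green, blue); there is no depth.
- eyes.calibration(name): a dict with "camera_matrix" (3x3 intrinsics, pixels), "eye" and "orientation" of the camera in the world. Camera axes: x right, y down, z forward; pixel columns grow to the right and rows downward; lengths in mm; the calibration is good to about 2 mm. A picture is of the moment at which its call begins: read the wrist's pose just before it. calibration takes no time and is no camera call; for the wrist camera it gives the pose at the moment of the call.
- workorder.sign_off(): hands the job in; it is judged then, once.
Trained networks look in the newest picture that a camera, given by its name, has taken for a name from the list of things; names that differ only in an ending like _2 or _b are one class to them, and where a whole thing is asked for, a point or a joint stands for the part that bears it (a point fixed in the world has none). Each returns a list of dicts, best first, with "confidence" (0 to 1); they miss things now and then, are a little off and sometimes report something else, mostly with a low value. They report only what shows in the picture. A call takes as long as a camera call. They do not tell look-alikes from the thing itself.
- models.masks_of(camera, name): "mask" (480x640 bool, what is visible of it) and "extent" ([left, top, right, bottom] in pixels, round what is visible of it).
The state is a dict: "time_s": time; "joint_positions": joint angles; "qd": joint speeds; "joint_torque": joint torques, N m; "tool_pos": TCP position; "orientation": TCP orientation; "wrist_force": force on the tool from outside, world axes, zero at the start; "ft_torque": the same for the moment, N m; "finger_gap": opening from 0.0 (shut) to 1.0 (fully open); "grip_force": force on a finger pad.
Only numpy, scipy, OpenCV 4.12 (cv2) and the standard library are available. Lean on these libraries where they do the work, as an engineer would, in place of code of your own. Each camera call takes 0.05 s, during which the arm holds its last target. There are 200 camera calls.

TASK

Set out the casement display: lay the double-glazing sample flat on the middle of the wooden plinth, lengthwise along it, and the brass latch keep plate-down on the middle of the sample, lengthwise along that; stand the white roller on its end on the counter, midway between the plinth and the casement operator and in line with their centres. Lay the iron handle flat on the counter in front of the operator (on the robot's side), parallel to its front edge, centred on it, with about 3 cm clear between them. Do not drop the glass sample, and do not disturb the tape measure, the putty tub or the screw carton.

Things in the scene. Friction and masses are not known exactly. Their poses are not given: they have to be found in the camera images.
- glazing: Double-glazing sample: a flat rectangular block 80 x 50 mm and 24 mm thick, two frosted pale grey-green panes with an aluminium spacer between. Loose, lying flat. Origin at the centre of its underside, x along the 80 mm length, y along the 50 mm width, z up.
- keep: Satin brass latch keep: a base plate 66 x 38 mm, 5 mm thick, with a raised box on its middle (36 mm along x, 20 mm along y, its top 25 mm above the underside). Loose, lying plate down. Origin at the centre of its underside, x along the 66 mm length, z up.
- roller: White nylon roller: a cylinder 36 mm across and 32 mm high with a steel bush in its top, loose, standing on its end. Origin at the centre of its underside, z along its axis, up.
- handle: Folding iron handle, dark, loose, lying flat: a straight bar 14 mm wide (y) and 16 mm high, with a round hub at the -x end (26 mm across, 18 mm high, centre at x = -47 mm) and an upright round knob at the +x end (18 mm across, 26 mm high, centre at x = +51 mm); 120 mm long over all. Origin on the underside at the middle of the bar, x along its length, z up.
- operator: Casement operator, grey, fixed: base 120 mm long (y) and 70 mm deep (x), 10 mm thick, rounded housing to 36 mm high, steel arm along the back to x = +49 mm. Front: the -x side, nearer the robot, where a crank stub points; front edge at x = -35 mm. Origin at the centre of the base underside, z up. The plinth is in line along its y axis, on either side, 210 to 260 mm between centres.
- plinth: Dark wooden display plinth, a flat slab fixed to the counter: 110 mm along y, 80 mm along x, top 15 mm above the counter. Origin at the centre of its underside, z up. May be turned a little from the operator.
- tape: Tape measure, black, 66 x 60 mm and 34 mm high, loose: a bystander. Origin at the centre of its underside.
- tub: Putty tub, a round white jar with a grey cap, 68 mm across and 62 mm high, loose: a bystander. Origin at the centre of its underside.
- screwbox: Cardboard screw carton, 65 x 95 mm and 40 mm high, loose: a bystander. Origin at the centre of its underside.
There are look-alikes about, which are no part of the job. Of the things like the keep, leave any that is pink; of the rest the larger one is meant.

How it is judged:
By the outcome, as a careful person would: the job done as asked, in the order asked, and still so for the second after the job is handed in, with the robot touching nothing.
It also fails if it takes over 112 s, if anything falls off the work surface, if the arm or the gripper's body presses on something with over 40 N, if the wrist force passes 120 N, or if a joint passes its speed limit or range.

## Working session

There is one attempt and no reset: what is moved stays moved. The work goes in short steps, Python scripts to look and compute and a shell command to move; the robot and the scene stay as the last step left them, time stands still between calls to the robot, and variables do not carry over. Pictures are saved under pics/ and viewed, at most 14 in all, crops included, and the job is handed in when it is done.

```bash
ls; mkdir -p pics; python3 - <<'E'
from plant import env, eyes, workorder, models
import cv2,numpy as np
print(env.get_obs())
for c in ("scene","side","wrist"):
    im=eyes.snapshot(c); cv2.imwrite(f"pics/{c}0.png",im[:,:,::-1]); k=eyes.calibration(c); print(c,k)
    for n in "glazing keep roller handle operator plinth tape tub screwbox".split():
        for d in models.masks_of(c,n):
            m=d["mask"]; ys,xs=np.nonzero(m); print(c,n,round(d["confidence"],2),d["extent"],xs.mean().round(),ys.mean().round())
E
```

```text
pics
{'time_s': 0.0, 'joint_positions': array([ 1.27319225,  0.62929827,  0.03842746,  1.51838168, -0.026965  ,
        0.9962849 , -0.01999596]), 'qd': array([ 9.34773434e-05, -4.35434981e-04, -3.76754809e-05,  6.90250438e-04,
       -1.45646716e-03, -6.78383708e-04, -6.75824268e-04]), 'joint_torque': array([-6.10784537e-04, -5.49723351e+01,  1.14335787e+00, -1.86635113e+01,
       -5.23073820e-02,  2.38130725e-02,  1.49900202e-04]), 'tool_pos': array([ 149.20327306, -631.97534872,  215.5804917 ]), 'orientation': array([-3.11868467e+00, -3.63143722e-01,  4.03749642e-04]), 'wrist_force': array([0.81388449, 0.09651338, 0.60874735]), 'ft_torque': array([-0.00312438,  0.02484322,  0.02799222]), 'grip_force': 0.0, 'finger_gap': 0.9996927401099454}
scene {'camera_matrix': array([[514.45241348,   0.        , 321.13815002],
       [  0.        , 514.45241348, 237.17475219],
       [  0.        ,   0.        ,   1.        ]]), 'eye': array([1137.07174322, -510.26197251, 1113.97718124]), 'orientation': array([-2.31064866, -1.05298347,  0.37104394])}
scene glazing 0.69 [409.0, 173.9, 433.5, 20
[... 1366 characters left out ...]
 operator 0.23 [199.3, 129.2, 223.7, 156.8] 212.0 143.0
side plinth 0.57 [337.0, 247.9, 394.9, 301.8] 366.0 275.0
side plinth 0.37 [292.1, 188.1, 348.1, 230.2] 320.0 206.0
side tape 0.57 [198.0, 129.5, 223.0, 155.9] 211.0 144.0
side tape 0.57 [291.9, 186.5, 346.6, 227.0] 320.0 206.0
side tub 0.6 [268.6, 467.8, 301.7, 480.0] 283.0 476.0
side screwbox 0.82 [336.6, 144.2, 383.9, 187.8] 362.0 165.0
wrist {'camera_matrix': array([[345.34699483,   0.        , 322.23048255],
       [  0.        , 345.34699483, 244.16302003],
       [  0.        ,   0.        ,   1.        ]]), 'eye': array([ 229.76734156, -613.97576781,  385.99014223]), 'orientation': array([ 2.27677079, -1.80354786, -0.2615234 ])}
```

View pics/scene0.png

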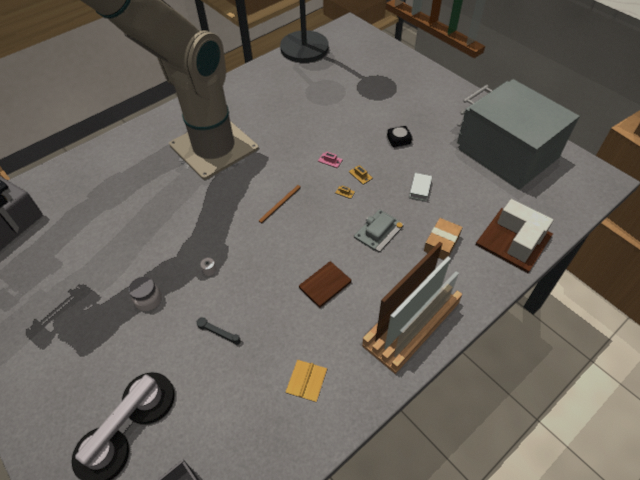

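View pics/side0.png

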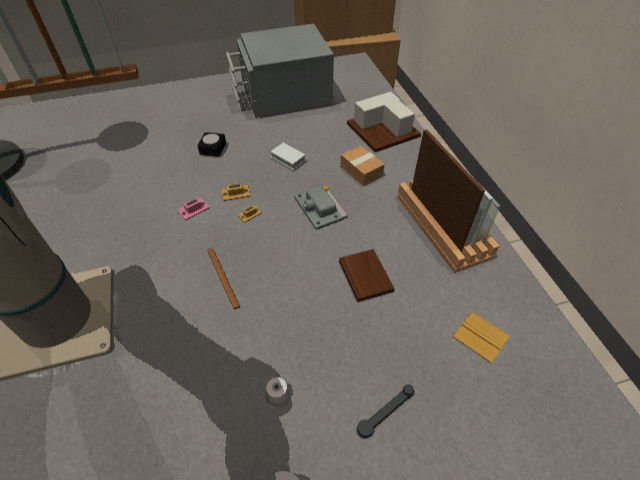

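The scene view shows the pieces: glazing (421,187), operator (379,230), plinth (325,284), roller (208,267), handle (217,331). There are three keep-like things:
- (330,160) is pink, so it stays.
- (345,191) is the smaller brass one.
- (360,174) is the larger brass one and fits the description. In the side view it is at (235,191), with the small one at (249,213).

I'll confirm that in a crop and fit the poses.

```bash
cat > h.py <<'E'
from plant import env, eyes, workorder, models
import cv2, numpy as np
from scipy.optimize import minimize
from scipy.spatial.transform import Rotation as R
def box(a,b,z0,z1,cx=0,cy=0): return np.array([[cx+i*a/2,cy+j*b/2,z] for i in(-1,1) for j in(-1,1) for z in(z0,z1)])
def cyl(d,z0,z1,cx=0,cy=0): return np.array([[cx+d/2*np.cos(t),cy+d/2*np.sin(t),z] for t in np.arange(0,6.28,.3) for z in(z0,z1)])
M=dict(glazing=[box(80,50,0,24)],keep=[box(66,38,0,5),box(36,20,0,25)],roller=[cyl(36,0,32)],
 handle=[box(98,14,0,16,2),cyl(26,0,18,-47),cyl(18,0,26,51)],
 operator=[box(70,120,0,10)],plinth=[box(80,110,0,15)],tape=[box(66,60,0,34)],tub=[cyl(68,0,62)],screwbox=[box(65,95,0,40)])
def proj(k,P):
    Rm=R.from_rotvec(k["orientation"]).as_matrix(); q=(P-k["eye"])@Rm@k["camera_matrix"].T
    return q[:,:2]/q[:,2:]
def ray(k,u,v,z=0):
    d=R.from_rotvec(k["orientation"]).as_matrix()@np.linalg.solve(k["camera_matrix"],[u,v,1.]); e=np.array(k["eye"])
    return e+d*(z-e[2])/d[2]
def sil(k,n,p,z=0):
    m=np.zeros((480,640),np.uint8); c,s=np.cos(p[2]),np.sin(p[2])
    for P in M[n]:
        Q=P@np.array([[c,s,0],[-s,c,0],[0,0,1]])+[p[0],p[1],z]
        h=cv2.convexHull(proj(k,Q).astype(np.float32)); cv2.fillConvexPoly(m,np.round(h*16).astype(np.int32),1,cv2.LINE_8,4)
    return m>0
def fit(n,views,z=0,yaws=np.arange(0,3.14,.4)):
    """views: list of (calib, mask) -> (pose, mean IoU)"""
    k,m=views[0]; ys,xs=np.nonzero(m); g=ray(k,xs.mean(),ys.mean(),z+10)
    def cost(p): return 1-np.mean([(sil(k,n,p,z)&m).sum()/max(1,(sil(k,n,p,z)|m).sum()) for k,m in views])
    best=None
    for y in ([0] if n in("roller","tub") else yaws):
        s=np.array([[g[0],g[1],y]]*4)+np.array([[0,0,0],[15,0,0],[0,15,0],[0,0,.3]])
        r=minimize(cost,s[0],method="Nelder-Mead",options=dict(initial_simplex=s,maxfev=120))
        if best is None or r.fun<best.fun: best=r
    return best.x.round(3),round(1-best.fun,3)
def look(c,n,near=None):
    """mask of n nearest the pixel near (or best)"""
    L=[d for d in models.masks_of(c,n) if d["mask"].any()]
    if near is not None: L.sort(key=lambda d:np.hypot((d["extent"][0]+d["extent"][2])/2-near[0],(d["extent"][1]+d["extent"][3])/2-near[1]))
    return L[0]["mask"] if L else None
E
python3 - <<'E'
from h import *
im=cv2.imread("pics/scene0.png")[140:210,310:380]; im2=cv2.imread("pics/side0.png")[170:240,170:270]
cv2.imwrite("pics/keepcrop.png",np.hstack([cv2.resize(im,(400,400),interpolation=2),cv2.resize(im2,(400,280),interpolation=2)[[*range(280)]+[279]*120]]))
px=dict(glazing=((421,187),(288,156)),keep=((360,174),(235,191)),roller=((208,267),(277,390)),handle=((217,331),(384,412)),operator=((379,230),(320,206)),plinth=((325,284),(366,275)),tape=((399,136),(211,144)),tub=((145,294),None),screwbox=((443,237),(362,165)))
K={c:eyes.calibration(c) for c in("scene","side")}
eyes.snapshot("scene");eyes.snapshot("side")
for n,(a,b) in px.items():
    v=[(K[c],look(c,n,q)) for c,q in(("scene",a),("side",b)) if q]
    v=[x for x in v if x[1] is not None]
    print(n,*fit(n,v),[fit(n,[x]) [0][:2] for x in v])
for u,v in((386,293),(437,248),(458,296),(397,366),(364,340)): print("rack",ray(K["scene"],u,v,20)[:2].round())
print("keep others",ray(K["scene"],345,191)[:2],ray(K["scene"],330,160)[:2])
E
```

```text
glazing [550.441 348.952  -0.947] 0.903 [array([552.635, 345.207]), array([550.509, 349.769])]
keep [395.724 258.395   3.093] 0.859 [array([397.906, 256.074]), array([395.556, 258.69 ])]
roller [ 3.81133e+02 -2.66236e+02  2.20000e-01] 0.877 [array([ 383.982, -267.386]), array([ 380.346, -263.976])]
handle [ 5.46399e+02 -3.48202e+02  3.75000e-01] 0.831 [array([ 547.437, -348.696]), array([ 547.849, -345.915])]
operator [5.83167e+02 1.51950e+02 2.05000e-01] 0.848 [array([580.526, 149.114]), array([579.55 , 153.257])]
plinth [614.91  -69.319   3.155] 0.956 [array([614.91 , -69.319])]
tape [364.415 448.128   1.291] 0.784 [array([366.923, 447.908]), array([364.32 , 453.428])]
tub [ 3.55834e+02 -4.30076e+02 -1.27000e-01] 0.835 [array([ 355.834, -430.076])]
screwbox [7.20157e+02 2.51376e+02 3.23000e-01] 0.858 [array([720.179, 250.068]), array([720.613, 251.413])]
rack [739.  18.]
rack [731. 214.]
rack [861. 144.]
rack [889. -97.]
rack [ 795. -109.]
keep others [412.28348969 180.47688443] [288.49985617 231.3519747 ]
```

View pics/keepcrop.png

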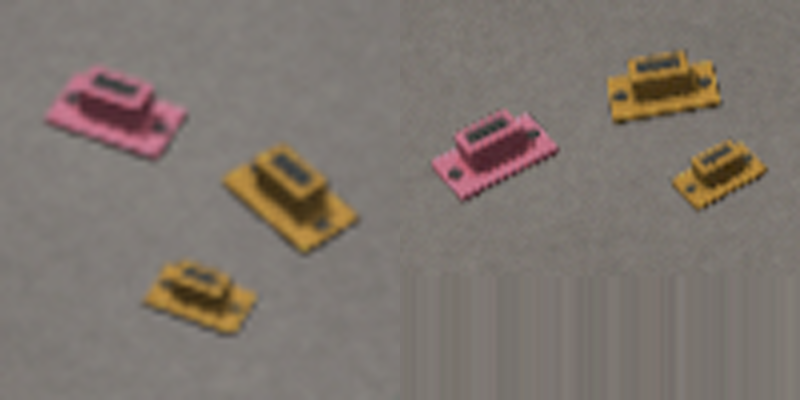

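The crop confirms that the larger brass keep is the one at scene pixel (360,174), with the smaller one at (345,191) and the pink one at (330,160). Next I'll write a planning helper and head for a viewpoint above the middle.

```bash
cat >> h.py <<'E'
def state():
    o=env.get_obs(); Rm=R.from_rotvec(o["orientation"]).as_matrix()
    return o,np.array(o["tool_pos"]),np.arctan2(Rm[1,1],Rm[0,1])   # yaw of closing axis
def plan(x,y,z,cy,n,frm=None,half=True):
    """suggest n equal rows to the TCP target with closing-axis yaw cy (mod pi if half)"""
    if frm is None: o,p,c=state()
    else: p,c=np.array(frm[:3]),frm[3]
    per=np.pi if half else 2*np.pi
    d=(cy-c+per/2)%per-per/2; D=np.array([x,y,z])-p
    print("from",p.round(1),round(c,3),"dturn",round(-d,3),"row mm",(np.linalg.norm(D)/n).round(1),"final yaw",round(c+d,3),"rel",round(c+d-np.arctan2(y,x),2))
    for i in range(n):
        a=c+d*i/n; yv=np.array([np.cos(a),np.sin(a),0]); xv=np.array([-np.sin(a),np.cos(a),0])
        print([round(float(q),2) for q in (D@xv/n/10,D@yv/n/10,-D[2]/n/10)],round(-d/n,3),end="  ")
    print()
E
python3 - <<'E'
from h import *
plan(520,-180,290,-0.9,10); plan(480,60,300,0.01,5,(520,-180,290,-0.9))
E
```

```text
from [ 149.3 -632.6  216.5] -1.339 dturn -0.439 row mm 59.0 final yaw -0.9 rel -0.57
[4.65, -3.55, -0.74] -0.044  [4.8, -3.35, -0.74] -0.044  [4.94, -3.13, -0.74] -0.044  [5.07, -2.91, -0.74] -0.044  [5.2, -2.69, -0.74] -0.044  [5.31, -2.46, -0.74] -0.044  [5.41, -2.22, -0.74] -0.044  [5.5, -1.98, -0.74] -0.044  [5.59, -1.74, -0.74] -0.044  [5.66, -1.49, -0.74] -0.044  
from [ 520 -180  290] -0.9 dturn -0.91 row mm 48.7 final yaw 0.01 rel -0.11
[2.36, -4.26, -0.2] -0.182  [3.09, -3.76, -0.2] -0.182  [3.72, -3.14, -0.2] -0.182  [4.23, -2.41, -0.2] -0.182  [4.59, -1.61, -0.2] -0.182
```

```bash
python3 -m inch '[[[4.6,-3.5,-0.7,-0.044,0],[4.8,-3.3,-0.7,-0.044,0],[4.9,-3.1,-0.7,-0.044,0],[5.1,-2.9,-0.7,-0.044,0],[5.2,-2.7,-0.8,-0.044,0]]]'
python3 -m inch '[[[5.3,-2.4,-0.8,-0.044,0],[5.4,-2.2,-0.8,-0.044,0],[5.5,-2.0,-0.8,-0.044,0],[5.6,-1.7,-0.7,-0.044,0],[5.6,-1.5,-0.7,-0.044,0]]]'
python3 -m inch '[[[2.4,-4.3,-0.2,-0.182,0],[3.1,-3.8,-0.2,-0.182,0],[3.7,-3.1,-0.2,-0.182,0],[4.2,-2.4,-0.2,-0.182,0],[4.6,-1.6,-0.2,-0.182,0]]]'
python3 - <<'E'
from h import *
print(state()[1:])
k=eyes.calibration("wrist"); im=eyes.snapshot("wrist"); cv2.imwrite("pics/w1.png",im[:,:,::-1]); print(k["eye"],k["orientation"])
for n,g in dict(plinth=(615,-69),operator=(583,152),glazing=(550,349),keep=(396,258)).items():
    q=proj(k,np.array([[*g,10.]]))[0]; m=look("wrist",n,q)
    if m is None: print(n,q,"none"); continue
    ys,xs=np.nonzero(m); print(n,q.round(),xs.mean().round(),ys.mean().round(),*fit(n,[(k,m)]))
E
```

```text
time_s: 3.08
tool_pos: [335.6, -406.2, 252.9]
orientation: [3.061, 0.706, 0.001]
wrist_force: [-0.0, 0.2, 0.2]
finger_gap: 1.001
grip_force: 0.0
time_s: 3.7
tool_pos: [520.6, -180.9, 291.0]
orientation: [2.965, 1.037, 0.001]
wrist_force: [0.0, -0.1, -0.0]
finger_gap: 1.001
grip_force: 0.0
time_s: 4.32
tool_pos: [479.2, 59.3, 300.9]
orientation: [2.202, 2.239, 0.001]
wrist_force: [1.6, 0.8, 0.2]
finger_gap: 1.001
grip_force: 0.0
(array([479.15983434,  59.32586202, 300.85791405]), np.float64(0.016694997257765302))
[477.34980093 141.82668745 470.34449972] [2.85391834 0.02243202 0.00385676]
plinth [415. 295.] 407.0 289.0 [ 6.1216e+02 -7.2117e+01  9.0000e-03] 0.614
operator [405. 135.] 403.0 133.0 [5.78864e+02 1.50229e+02 1.95000e-01] 0.85
glazing [390.49810324 -51.67585064] none
keep [255.  38.] 254.0 39.0 [394.449 258.108   3.113] 0.963
```

View pics/w1.png

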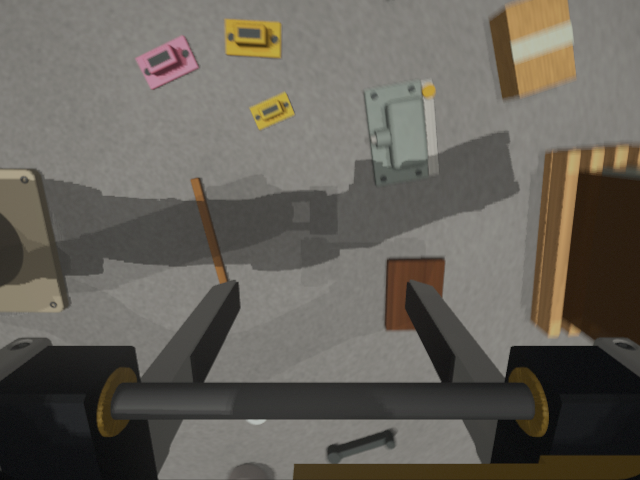

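The wrist view shows the operator base with front-edge corners at about (365,92) and (376,186), the plinth at (386,258)–(444,330), the larger keep at (253,38), and the small and pink ones at (272,110) and (167,62). The steel arm along the back biases the operator fit, so I'll use its corners as well.

```bash
python3 - <<'E'
from h import *
k=eyes.calibration("wrist"); im=cv2.imread("pics/w1.png")
for u,v in((365,92),(376,186)): print("op front corner",ray(k,u,v,10)[:2].round(1))
for u,v in((387,260),(443,258)): print("pl corner",ray(k,u,v,15)[:2].round(1))
cv2.imwrite("pics/opc.png",cv2.resize(im[65:345,340:460],None,fx=2.1,fy=2.1,interpolation=cv2.INTER_CUBIC))
plan(550,349,200,0.624,10)
E
```

```text
op front corner [530.5 198.6]
op front corner [550.   84.1]
pl corner [569.9 -17.5]
pl corner [647.6 -13.9]
from [479.6  57.  300.5] 0.009 dturn -0.615 row mm 31.7 final yaw 0.624 rel 0.06
[2.91, 0.73, 1.0] -0.061  [2.86, 0.91, 1.0] -0.061  [2.8, 1.08, 1.0] -0.061  [2.73, 1.25, 1.0] -0.061  [2.65, 1.42, 1.0] -0.061  [2.56, 1.58, 1.0] -0.061  [2.45, 1.73, 1.0] -0.061  [2.34, 1.88, 1.0] -0.061  [2.22, 2.02, 1.0] -0.061  [2.09, 2.15, 1.0] -0.061
```

View pics/opc.png

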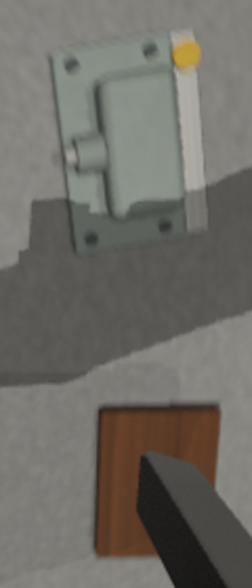

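```bash
python3 -m inch '[[[2.9,0.7,1.0,-0.061,0],[2.9,0.9,1.0,-0.061,0],[2.8,1.1,1.0,-0.061,0],[2.7,1.3,1.0,-0.061,0],[2.7,1.4,1.0,-0.061,0]]]' >/dev/null
python3 -m inch '[[[2.6,1.6,1.0,-0.061,0],[2.5,1.7,1.0,-0.061,0],[2.4,1.9,1.0,-0.062,0],[2.2,2.0,1.0,-0.062,0],[2.1,2.1,1.0,-0.062,0]]]'
python3 - <<'E'
from h import *
k=eyes.calibration("wrist"); im=eyes.snapshot("wrist"); cv2.imwrite("pics/w2.png",im[:,:,::-1])
q=proj(k,np.array([[550,349,10.]]))[0]
print(q,[d["confidence"] for d in models.masks_of("wrist","glazing")])
m=look("wrist","glazing",q)
if m is not None: print(fit("glazing",[(k,m)]),np.nonzero(m)[1].mean(),np.nonzero(m)[0].mean())
print(state()[1:])
# operator/plinth corners of w1
k=dict(k); k["eye"]=np.array([477.35,141.83,470.34]); k["orientation"]=np.array([2.85391834,0.02243202,0.00385676])
from scipy.optimize import least_squares
def rect(px,loc,z):
    W=np.array([ray(k,u,v,z)[:2] for u,v in px]); loc=np.array(loc,float)
    f=lambda p:(W-(loc@np.array([[np.cos(p[2]),np.sin(p[2])],[-np.sin(p[2]),np.cos(p[2])]])+p[:2])).ravel()
    r=least_squares(f,[580,100,0.1]); return r.x.round(3),r.fun.round(1)
print(rect([(364.8,91.2),(377.1,185),(429,178.3),(420,83)],[(-35,60),(-35,-60),(35,-60),(35,60)],10))
print(rect([(386.7,258.3),(444.3,258.3),(385.2,329.3)],[(-40,55),(40,55),(-40,-55)],15))
E
```

```text
time_s: 5.82
tool_pos: [550.7, 349.8, 199.5]
orientation: [1.435, 2.793, -0.002]
wrist_force: [0.3, -0.2, -0.6]
finger_gap: 1.002
grip_force: 0.0
[322.09528038 223.08316049] [0.66]
(array([549.692, 347.493,   2.165]), np.float64(0.967)) 321.21529596647457 224.07464641173388
(array([549.1949434 , 350.46686687, 199.19512174]), np.float64(0.6221218254495904))
(array([5.73633e+02, 1.50519e+02, 1.82000e-01]), array([ 0.6, -0.6,  0.9,  3.3, -0.2,  0.4, -1.3, -3. ]))
(array([ 6.12294e+02, -6.63580e+01,  3.90000e-02]), array([-0.4,  1. , -0.2, -0.9,  0.6, -0.2]))
```

View pics/w2.png

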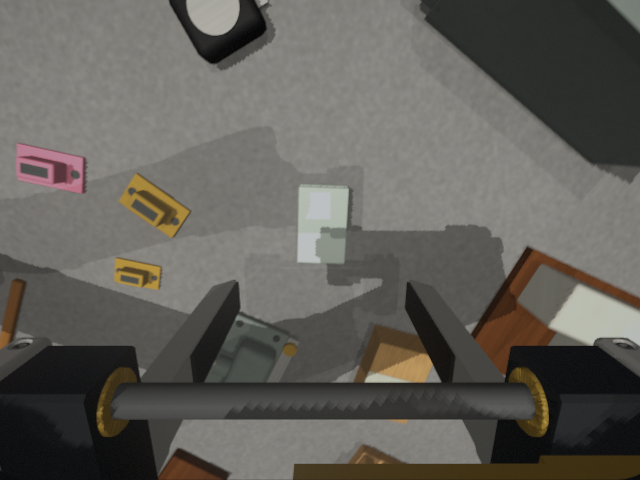

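The glazing is at (323,224) in the wrist picture, fitted at (549.7, 347.5), and nothing stands close to it. Going down to grasp.

```bash
python3 - <<'E'
from h import *
plan(549.7,347.5,16,0.594,5)
E
python3 -m inch '[[[-0.1,-0.1,4.5,0.006,0],[-0.1,0,4.5,0.006,0],[0,0,4.5,0.006,0],[0,0,3.0,0.005,0],[0,0,1.8,0.005,0]]]'
python3 -m inch '[[[0,0,0,0,0],[0,0,0,0,255],[0,0,0,0,255],[0,0,0,0,255],[0,0,0,0,255]]]'
python3 -m inch '[[[0,0,0,0,255],[0,0,0,0,255],[0,0,0,0,255],[0,0,0,0,255],[0,0,0,0,255]]]'
```

```text
from [549.2 350.5 199.2] 0.622 dturn 0.028 row mm 36.6 final yaw 0.594 rel 0.03
[-0.05, -0.03, 3.66] 0.006  [-0.05, -0.03, 3.66] 0.006  [-0.05, -0.03, 3.66] 0.006  [-0.05, -0.03, 3.66] 0.006  [-0.05, -0.03, 3.66] 0.006  
time_s: 6.6
tool_pos: [549.8, 345.9, 16.2]
orientation: [1.476, 2.772, -0.004]
wrist_force: [-0.2, 0.1, -0.1]
finger_gap: 0.999
grip_force: 0.0
time_s: 7.22
tool_pos: [549.4, 349.2, 17.9]
orientation: [1.471, 2.775, 0.001]
wrist_force: [0.1, 0.6, 0.5]
finger_gap: 0.616
grip_force: 0.0
time_s: 7.85
tool_pos: [549.3, 349.2, 17.7]
orientation: [1.471, 2.776, 0.0]
wrist_force: [0.1, -0.3, 3.3]
finger_gap: 0.525
grip_force: 30.0
```

```bash
python3 -m inch '[[[0,0,-2,0,255],[0,0,-4.5,0,255],[0,0,-5,0,255],[0,0,-5,0,255],[0,0,-2,0,255]]]'
python3 - <<'E'
from h import *
plan(570,-140,200,0.03,10)
E
```

```text
time_s: 8.48
tool_pos: [550.0, 350.2, 206.9]
orientation: [1.47, 2.774, 0.008]
wrist_force: [0.3, -0.6, -3.2]
finger_gap: 0.526
grip_force: 30.0
from [550.  350.2 206.9] 0.596 dturn 0.566 row mm 49.1 final yaw 0.03 rel 0.27
[-4.17, -2.59, 0.07] 0.057  [-4.31, -2.35, 0.07] 0.057  [-4.43, -2.1, 0.07] 0.057  [-4.55, -1.84, 0.07] 0.057  [-4.64, -1.58, 0.07] 0.057  [-4.73, -1.32, 0.07] 0.057  [-4.79, -1.05, 0.07] 0.057  [-4.84, -0.78, 0.07] 0.057  [-4.88, -0.5, 0.07] 0.057  [-4.9, -0.22, 0.07] 0.057
```

```bash
python3 -m inch '[[[-4.2,-2.6,0.1,0.057,255],[-4.3,-2.4,0.1,0.057,255],[-4.4,-2.1,0.1,0.057,255],[-4.5,-1.8,0.1,0.057,255],[-4.6,-1.6,0,0.057,255]]]' >/dev/null
python3 -m inch '[[[-4.7,-1.3,0,0.057,255],[-4.8,-1.1,0,0.057,255],[-4.8,-0.8,0,0.057,255],[-4.9,-0.5,0,0.057,255],[-4.9,-0.2,0,0.057,255]]]'
python3 -m inch '[[[0,0,0,0,255],[0,0,0,0,255],[0,0,0,0,255],[0,0,0,0,255],[0,0,0,0,255]]]'
cat >> h.py <<'E'
def rect(k,px,loc,z):
    from scipy.optimize import least_squares
    W=np.array([ray(k,u,v,z)[:2] for u,v in px]); loc=np.array(loc,float)
    f=lambda p:(W-(loc@np.array([[np.cos(p[2]),np.sin(p[2])],[-np.sin(p[2]),np.cos(p[2])]])+p[:2])).ravel()
    r=least_squares(f,[580,100,0.1]); return r.x.round(3),r.fun.round(1)
E
python3 - <<'E'
from h import *
import pickle
k=eyes.calibration("wrist"); im=eyes.snapshot("wrist"); cv2.imwrite("pics/w3.png",im[:,:,::-1]); pickle.dump(k,open("k3.pkl","wb"))
for n,g in dict(plinth=(614,-68),operator=(577,150)).items():
    m=look("wrist",n,proj(k,np.array([[*g,10.]]))[0]); 
    if m is not None: print(n,fit(n,[(k,m)]))
print(state()[1:],k["eye"])
E
```

```text
time_s: 9.72
tool_pos: [566.9, -141.5, 199.4]
orientation: [2.194, 2.248, 0.001]
wrist_force: [0.6, 0.0, -0.9]
finger_gap: 0.526
grip_force: 30.0
time_s: 10.35
tool_pos: [567.3, -139.4, 198.6]
orientation: [-2.191, -2.251, -0.0]
wrist_force: [0.9, 0.4, -1.5]
finger_gap: 0.525
grip_force: 30.0
plinth (array([613.635, -71.899,   3.176]), np.float64(0.98))
(array([ 567.23074235, -139.87966386,  198.47563077]), np.float64(0.026428011918144645)) [564.74116233 -56.91528402 368.08345289]
```

View pics/w3.png

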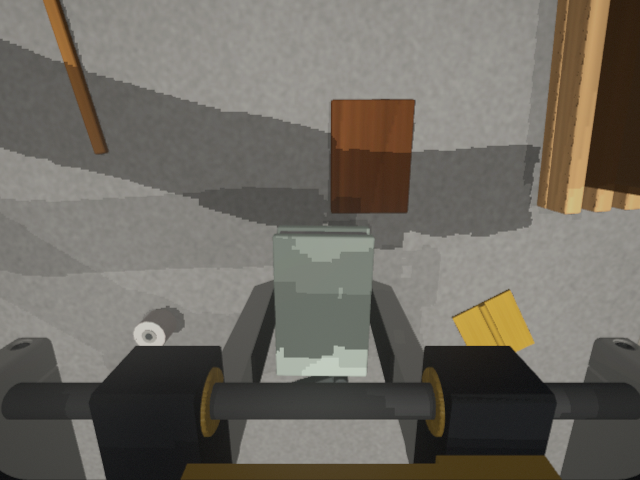

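The plinth shows whole at (331,99)–(415,213), and the glass is held straight at (323,300). I'll measure the offset of the held glass, then place it.

```bash
python3 - <<'E'
from h import *
k=eyes.calibration("wrist"); eyes.snapshot("wrist")
m=look("wrist","glazing",(323,300)); o,p,c=state()
if m is not None:
    r=fit("glazing",[(k,m)],z=p[2]-17.7,yaws=[1.5,1.6,1.7]); print(r,p,c)
print(rect(k,[(331,99.5),(414.5,99.5),(408,213),(331,213)],[(-40,55),(40,55),(40,-55),(-40,-55)],15))
plan(613.6,-70,60,0.034,5)
E
```

```text
(array([ 566.88 , -142.064,    1.591]), np.float64(0.979)) [ 567.22654191 -140.05574764  198.45577164] 0.026062537245420132
(array([ 6.13473e+02, -7.21060e+01,  3.20000e-02]), array([ 0.2, -0.1, -0.6, -0.6,  0.2,  0.1,  0.2,  0.6]))
from [ 567.2 -140.1  198.5] 0.026 dturn -0.008 row mm 32.4 final yaw 0.034 rel 0.15
[1.38, 0.96, 2.77] -0.002  [1.37, 0.97, 2.77] -0.002  [1.37, 0.97, 2.77] -0.002  [1.37, 0.97, 2.77] -0.002  [1.37, 0.97, 2.77] -0.002
```

```bash
python3 -m inch '[[[2.0,1.5,2.8,-0.002,255],[1.8,1.3,2.8,-0.002,255],[1.6,1.0,2.8,-0.002,255],[1.0,0.7,2.8,-0.001,255],[0.5,0.3,2.6,0,255]]]' >/dev/null
python3 -m inch '[[[0,0,0,0,255],[0,0,0,0,255],[0,0,0,0,255],[0,0,0,0,255],[0,0,0,0,255]]]'
python3 - <<'E'
from h import *
plan(613.8,-70,33.0,0.034,3)
E
```

```text
time_s: 11.85
tool_pos: [613.4, -70.1, 61.1]
orientation: [2.185, 2.257, 0.001]
wrist_force: [0.6, 0.7, -1.9]
finger_gap: 0.527
grip_force: 30.0
from [613.4 -70.1  61.1] 0.033 dturn -0.001 row mm 9.4 final yaw 0.034 rel 0.15
[0.0, 0.01, 0.94] -0.0  [0.0, 0.01, 0.94] -0.0  [0.0, 0.01, 0.94] -0.0
```

```bash
python3 -m inch '[[[0,0,1.2,0,255],[0,0,0.8,0,255],[0,0,0.4,0,255],[0,0,0.2,0,255],[0,0,0.2,0,255]]]'
python3 -m inch '[[[0,0,0,0,255],[0,0,0.1,0,255],[0,0,0,0,255],[0,0,0,0,255],[0,0,0,0,255]]]'
```

```text
time_s: 12.48
tool_pos: [613.3, -69.7, 32.6]
orientation: [2.184, 2.258, 0.0]
wrist_force: [-2.8, 0.7, 12.1]
finger_gap: 0.527
grip_force: 30.0
time_s: 13.1
tool_pos: [613.5, -69.7, 32.6]
orientation: [2.184, 2.257, 0.0]
wrist_force: [-2.6, -0.0, 6.5]
finger_gap: 0.527
grip_force: 30.0
```

```bash
python3 -m inch '[[[0,0,0,0,0],[0,0,0,0,0],[0,0,0,0,0],[0,0,0,0,0],[0,0,-0.5,0,0]]]'
python3 -m inch '[[[0,0,-3,0,0],[0,0,-3.5,0,0],[0,0,-3.5,0,0],[0,0,-3.5,0,0],[0,0,-3,0,0]]]'
python3 - <<'E'
from h import *
plan(396,257,200,1.55,10)
E
```

```text
time_s: 13.72
tool_pos: [612.8, -69.7, 36.2]
orientation: [-2.184, -2.257, 0.001]
wrist_force: [-0.0, 0.8, 0.7]
finger_gap: 0.992
grip_force: 0.0
time_s: 14.35
tool_pos: [613.4, -69.7, 203.3]
orientation: [2.184, 2.257, 0.001]
wrist_force: [0.8, 0.0, 0.1]
finger_gap: 1.0
grip_force: 0.0
from [613.4 -69.7 203.3] 0.033 dturn -1.517 row mm 39.2 final yaw 1.55 rel 0.97
[3.34, -2.06, 0.03] -0.152  [3.61, -1.54, 0.03] -0.152  [3.8, -0.97, 0.03] -0.152  [3.91, -0.39, 0.03] -0.152  [3.92, 0.21, 0.03] -0.152  [3.84, 0.8, 0.03] -0.152  [3.68, 1.37, 0.03] -0.152  [3.43, 1.91, 0.03] -0.152  [3.1, 2.4, 0.03] -0.152  [2.7, 2.85, 0.03] -0.152
```

```bash
python3 -m inch '[[[3.3,-2.1,0,-0.152,119],[3.6,-1.5,0,-0.152,119],[3.8,-1.0,0,-0.152,119],[3.9,-0.4,0,-0.152,119],[3.9,0.2,0,-0.152,119]]]' >/dev/null
python3 -m inch '[[[3.8,0.8,0.1,-0.152,119],[3.7,1.4,0.1,-0.152,119],[3.4,1.9,0.1,-0.152,119],[3.1,2.4,0,-0.152,119],[2.7,2.8,0,-0.15,119]]]'
python3 -m inch '[[[0,0,2,0,119],[0,0,2,0,119],[0,0,0,0,119],[0,0,0,0,119],[0,0,0,0,119]]]'
python3 - <<'E'
from h import *
k=eyes.calibration("wrist"); im=eyes.snapshot("wrist"); cv2.imwrite("pics/w4.png",im[:,:,::-1])
q=proj(k,np.array([[396,257,10.]]))[0]; print(q)
m=look("wrist","keep",q)
r=fit("keep",[(k,m)]); print(r,np.nonzero(m)[1].mean(),np.nonzero(m)[0].mean(),m.sum())
plan(*r[0][:2],20.0,r[0][2]+np.pi/2,5)
E
```

```text
time_s: 15.6
tool_pos: [395.1, 256.1, 198.9]
orientation: [0.024, 3.14, 0.0]
wrist_force: [0.4, 0.5, 1.1]
finger_gap: 0.533
grip_force: 0.0
time_s: 16.23
tool_pos: [396.2, 255.5, 159.3]
orientation: [0.032, 3.14, 0.001]
wrist_force: [0.0, -0.1, 0.7]
finger_gap: 0.535
grip_force: 0.0
[324.15936067 232.77085062]
(array([ 3.95085e+02,  2.58580e+02, -6.20000e-02]), np.float64(0.973)) 325.6835489833641 228.58817005545288 2705
from [396.1 255.4 159.1] 1.551 dturn 0.042 row mm 27.8 final yaw 1.509 rel 0.93
[0.02, 0.06, 2.78] 0.008  [0.02, 0.06, 2.78] 0.008  [0.02, 0.06, 2.78] 0.008  [0.02, 0.06, 2.78] 0.008  [0.02, 0.06, 2.78] 0.008
```

View pics/w4.png

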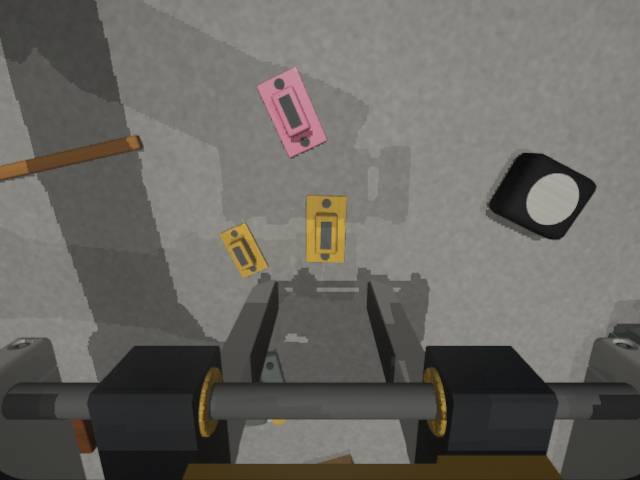

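The larger keep is at (326,229), with the small one at (244,250) to its left. Fingers set 50 mm apart will clear it, so I'm descending.

```bash
python3 -m inch '[[[0,0.2,4,0.01,119],[0,0.1,4,0.01,119],[0,0,3.2,0.01,119],[0,0,2,0.012,119],[0,0,0.7,0,119]]]'
python3 -m inch '[[[0,0,0,0,119],[0,0,0,0,255],[0,0,0,0,255],[0,0,0,0,255],[0,0,0,0,255]]]'
python3 -m inch '[[[0,0,0,0,255],[0,0,0,0,255],[0,0,0,0,255],[0,0,0,0,255],[0,0,-0.1,0,255]]]'
```

```text
time_s: 16.95
tool_pos: [395.5, 258.1, 18.8]
orientation: [-0.097, -3.139, 0.001]
wrist_force: [-0.4, -0.3, 1.1]
finger_gap: 0.532
grip_force: 0.0
time_s: 17.58
tool_pos: [396.0, 258.3, 19.8]
orientation: [0.097, 3.139, 0.0]
wrist_force: [-0.1, 0.1, 3.2]
finger_gap: 0.205
grip_force: 30.0
time_s: 18.2
tool_pos: [395.6, 258.1, 20.4]
orientation: [-0.097, -3.14, 0.0]
wrist_force: [0.1, -0.4, -0.7]
finger_gap: 0.209
grip_force: 30.0
```

```bash
python3 -m inch '[[[0,0,-3,0,255],[0,0,-4,0,255],[0,0,-4,0,255],[0,0,-4,0,255],[0,0,-3,0,255]]]'
python3 - <<'E'
from h import *
plan(600,-145,200,0.034,10)
E
```

```text
time_s: 18.82
tool_pos: [395.6, 258.2, 201.8]
orientation: [0.097, 3.14, 0.0]
wrist_force: [1.3, -0.6, -0.6]
finger_gap: 0.214
grip_force: 30.0
from [395.6 258.2 201.8] 1.509 dturn 1.475 row mm 45.2 final yaw 0.034 rel 0.27
[-2.29, -3.9, 0.02] 0.148  [-2.84, -3.52, 0.02] 0.148  [-3.32, -3.06, 0.02] 0.148  [-3.74, -2.54, 0.02] 0.148  [-4.07, -1.97, 0.02] 0.148  [-4.31, -1.35, 0.02] 0.148  [-4.47, -0.7, 0.02] 0.148  [-4.52, -0.03, 0.02] 0.148  [-4.48, 0.63, 0.02] 0.148  [-4.33, 1.28, 0.02] 0.148
```

```bash
python3 -m inch '[[[-2.3,-3.9,0,0.147,255],[-2.8,-3.5,0,0.148,255],[-3.3,-3.1,0,0.147,255],[-3.7,-2.5,0,0.148,255],[-4.1,-2.0,0,0.147,255]]]' >/dev/null
python3 -m inch '[[[-4.3,-1.4,0,0.148,255],[-4.5,-0.7,0,0.147,255],[-4.5,0,0.1,0.148,255],[-4.5,0.6,0.1,0.147,255],[-4.3,1.3,0,0.148,255]]]' >/dev/null
python3 -m inch '[[[0,0,0,0,255],[0,0,0,0,255],[0,0,0,0,255],[0,0,0,0,255],[0,0,0,0,255]]]'
python3 - <<'E'
from h import *
k=eyes.calibration("wrist"); im=eyes.snapshot("wrist"); cv2.imwrite("pics/w5.png",im[:,:,::-1]); o,p,c=state()
m=look("wrist","glazing",proj(k,np.array([[613,-72,27.]]))[0])
if m is not None: print("glazing",fit("glazing",[(k,m)],z=15,yaws=[1.5,1.6,1.7]))
m=look("wrist","plinth",proj(k,np.array([[613,-72,10.]]))[0])
if m is not None: print("plinth",fit("plinth",[(k,m)],yaws=[0,.1]))
m=look("wrist","keep",proj(k,p[None])[0])
if m is not None: print("keep",fit("keep",[(k,m)],z=p[2]-19.9,yaws=[1.5,1.6,1.7]),p,c)
E
```

```text
time_s: 20.7
tool_pos: [599.3, -144.4, 198.6]
orientation: [2.182, 2.26, 0.0]
wrist_force: [0.1, -0.2, 0.3]
finger_gap: 0.209
grip_force: 30.0
glazing (array([613.526, -71.069,   1.605]), np.float64(0.973))
plinth (array([ 6.12971e+02, -7.19230e+01,  3.50000e-02]), np.float64(0.465))
keep (array([ 598.967, -143.968,    1.628]), np.float64(0.776)) [ 599.27313876 -144.64350222  198.63381699] 0.03461926910953279
```

View pics/w5.png

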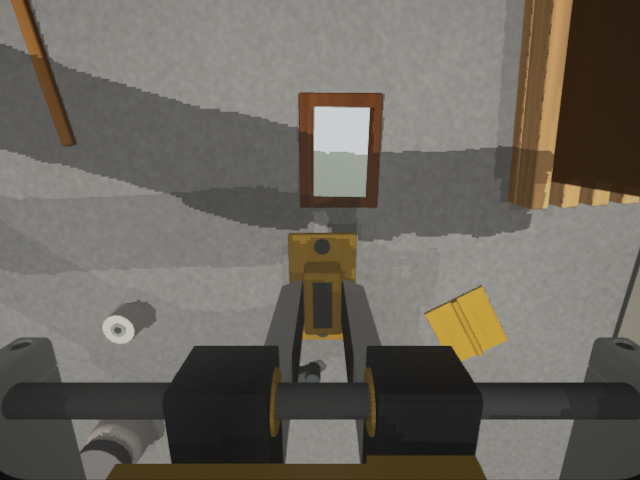

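The glass sits centred on the plinth, around (341,152), with the keep held in line below it. Placing the keep on the glass.

```bash
python3 - <<'E'
from h import *
plan(613.5,-71.7,85,0.034,5)
E
python3 -m inch '[[[2.2,0.5,2.8,0,255],[1.9,0.4,2.8,0,255],[1.6,0.3,2.6,0,255],[1.1,0.3,2.0,0,255],[0.5,0.2,1.2,0,255]]]' >/dev/null
python3 -m inch '[[[0,0,0,0,255],[0,0,0,0,255],[0,0,0,0,255],[0,0,0,0,255],[0,0,0,0,255]]]'
python3 - <<'E'
from h import *
plan(613.5,-71.7,59,0.034,1)
E
```

```text
from [ 599.3 -144.9  198.6] 0.034 dturn 0.0 row mm 27.2 final yaw 0.034 rel 0.15
[1.45, 0.33, 2.27] 0.0  [1.45, 0.33, 2.27] 0.0  [1.45, 0.33, 2.27] 0.0  [1.45, 0.33, 2.27] 0.0  [1.45, 0.33, 2.27] 0.0  
time_s: 22.15
tool_pos: [613.9, -71.7, 84.8]
orientation: [2.183, 2.258, 0.0]
wrist_force: [-0.5, -1.0, -0.9]
finger_gap: 0.21
grip_force: 30.0
from [613.9 -71.7  84.8] 0.034 dturn -0.0 row mm 25.8 final yaw 0.034 rel 0.15
[0.0, -0.04, 2.58] -0.0
```

```bash
python3 -m inch '[[[0,0,1.2,0,255],[0,0,0.7,0,255],[0,0,0.3,0,255],[0,0,0.2,0,255],[0,0,0.1,0,255]]]'
python3 -m inch '[[[0,0,0,0,255],[0,0,0,0,255],[0,0,0,0,255],[0,0,0,0,255],[0,0,0,0,255]]]'
```

```text
time_s: 22.78
tool_pos: [613.9, -71.4, 59.4]
orientation: [2.183, 2.259, 0.0]
wrist_force: [0.1, -0.1, -0.9]
finger_gap: 0.21
grip_force: 30.0
time_s: 23.4
tool_pos: [613.9, -71.5, 59.6]
orientation: [2.183, 2.259, 0.0]
wrist_force: [-0.8, 0.3, -0.9]
finger_gap: 0.207
grip_force: 30.0
```

```bash
python3 -m inch '[[[0,0,0.1,0,255],[0,0,0,0,255],[0,0,0,0,255],[0,0,0,0,255],[0,0,0,0,255]]]'
```

```text
time_s: 24.02
tool_pos: [613.9, -71.5, 58.9]
orientation: [2.183, 2.259, 0.0]
wrist_force: [-2.2, -0.8, 6.1]
finger_gap: 0.21
grip_force: 30.0
```

```bash
python3 -m inch '[[[0,0,0,0,80],[0,0,0,0,80],[0,0,0,0,80],[0,0,0,0,80],[0,0,-0.5,0,80]]]'
python3 -m inch '[[[0,0,-3,0,80],[0,0,-3.5,0,80],[0,0,-3.5,0,80],[0,0,-3.0,0,80],[0,0,-2,0,80]]]'
python3 - <<'E'
from h import *
plan(381,-266,170,-0.61,10)
E
```

```text
time_s: 24.65
tool_pos: [613.5, -71.4, 63.3]
orientation: [-2.183, -2.258, 0.001]
wrist_force: [0.2, -0.1, 0.5]
finger_gap: 0.677
grip_force: 0.0
time_s: 25.28
tool_pos: [614.4, -71.4, 215.6]
orientation: [2.182, 2.258, 0.002]
wrist_force: [0.4, -0.2, -0.6]
finger_gap: 0.686
grip_force: 0.0
from [614.4 -71.4 215.6] 0.034 dturn 0.644 row mm 30.7 final yaw -0.61 rel -0.0
[-1.87, -2.4, 0.46] 0.064  [-2.02, -2.27, 0.46] 0.064  [-2.16, -2.14, 0.46] 0.064  [-2.29, -2.0, 0.46] 0.064  [-2.42, -1.84, 0.46] 0.064  [-2.53, -1.68, 0.46] 0.064  [-2.63, -1.52, 0.46] 0.064  [-2.72, -1.35, 0.46] 0.064  [-2.81, -1.17, 0.46] 0.064  [-2.87, -0.98, 0.46] 0.064
```

```bash
python3 -m inch '[[[-1.9,-2.4,0.5,0.064,0],[-2.0,-2.3,0.5,0.064,0],[-2.2,-2.1,0.5,0.064,0],[-2.3,-2.0,0.5,0.064,0],[-2.4,-1.8,0.5,0.064,0]]]' >/dev/null
python3 -m inch '[[[-2.5,-1.7,0.5,0.064,0],[-2.6,-1.5,0.5,0.064,0],[-2.7,-1.4,0.4,0.064,0],[-2.8,-1.2,0.4,0.064,0],[-2.9,-1.0,0.4,0.064,0]]]' >/dev/null
python3 -m inch '[[[0,0,0,0,0],[0,0,0,0,0],[0,0,0,0,0],[0,0,0,0,0],[0,0,0,0,0]]]'
python3 - <<'E'
from h import *
k=eyes.calibration("wrist"); im=eyes.snapshot("wrist"); cv2.imwrite("pics/w6.png",im[:,:,::-1])
m=look("wrist","roller",proj(k,np.array([[381,-266,16.]]))[0]); r=fit("roller",[(k,m)]); print(r,np.nonzero(m)[1].mean(),np.nonzero(m)[0].mean())
plan(*r[0][:2],18,-0.61,5)
for n,g,z in(("glazing",(613.5,-71),15),("keep",(613.5,-71),39)):
    m=look("wrist",n,proj(k,np.array([[*g,z+10.]]))[0])
    if m is not None: print(n,fit(n,[(k,m)],z=z,yaws=[1.5,1.6,1.7]))
E
```

```text
time_s: 27.15
tool_pos: [381.0, -265.8, 166.5]
orientation: [2.782, 1.459, 0.0]
wrist_force: [0.6, -0.1, -0.3]
finger_gap: 1.001
grip_force: 0.0
(array([ 3.79497e+02, -2.66309e+02,  1.74000e-01]), np.float64(0.946)) 321.47768836869056 234.23482077542062
from [ 380.8 -265.9  166.5] -0.606 dturn 0.004 row mm 29.7 final yaw -0.61 rel 0.0
[-0.02, -0.02, 2.97] 0.001  [-0.02, -0.02, 2.97] 0.001  [-0.02, -0.02, 2.97] 0.001  [-0.02, -0.02, 2.97] 0.001  [-0.02, -0.02, 2.97] 0.001  
glazing (array([ 365.213, -282.453,    1.167]), np.float64(0.268))
```

View pics/w6.png

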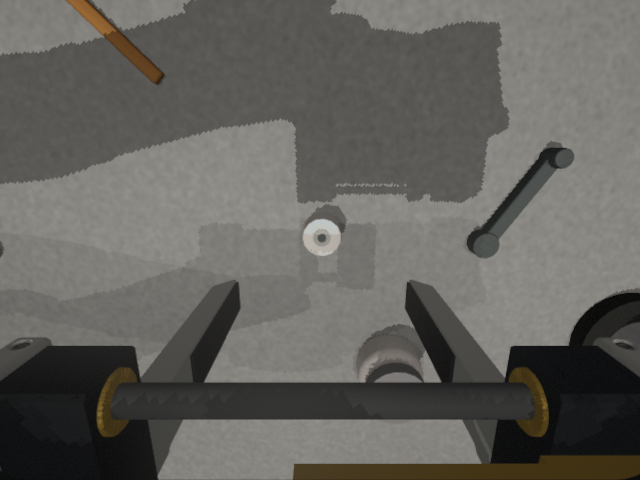

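The roller is standing at (322,237), and the tub is well behind at (390,365). Grasping the roller; the handle shows from (484,243) to (564,157).

```bash
python3 -m inch '[[[-0.1,-0.1,4,0,0],[0,0,4,0,0],[0,0,3.5,0,0],[0,0,2.3,0,0],[0,0,1.1,0,0]]]'
python3 -m inch '[[[0,0,0,0,0],[0,0,0,0,255],[0,0,0,0,255],[0,0,0,0,255],[0,0,0,0,255]]]'
python3 -m inch '[[[0,0,0,0,255],[0,0,0,0,255],[0,0,0,0,255],[0,0,0,0,255],[0,0,0,0,255]]]'
python3 -m inch '[[[0,0,-3,0,255],[0,0,-4,0,255],[0,0,-4,0,255],[0,0,-4,0,255],[0,0,-3,0,255]]]'
python3 - <<'E'
from h import *
plan(560,-40,200,0.1,10)
E
```

```text
time_s: 27.98
tool_pos: [378.8, -266.1, 16.3]
orientation: [-2.782, -1.457, 0.001]
wrist_force: [-0.5, -0.1, -0.3]
finger_gap: 1.003
grip_force: 0.0
time_s: 28.6
tool_pos: [379.4, -266.5, 17.8]
orientation: [2.783, 1.457, 0.0]
wrist_force: [1.0, -0.6, 0.6]
finger_gap: 0.612
grip_force: 0.0
time_s: 29.22
tool_pos: [379.3, -266.4, 17.5]
orientation: [2.783, 1.457, 0.0]
wrist_force: [0.1, -0.4, 0.8]
finger_gap: 0.376
grip_force: 30.0
time_s: 29.85
tool_pos: [379.2, -266.4, 199.1]
orientation: [2.782, 1.457, 0.001]
wrist_force: [0.4, -0.8, -0.5]
finger_gap: 0.376
grip_force: 30.0
from [ 379.2 -266.4  199.1] -0.606 dturn -0.706 row mm 29.0 final yaw 0.1 rel 0.17
[2.89, 0.2, -0.01] -0.071  [2.87, 0.4, -0.01] -0.071  [2.83, 0.6, -0.01] -0.071  [2.78, 0.8, -0.01] -0.071  [2.72, 0.99, -0.01] -0.071  [2.64, 1.18, -0.01] -0.071  [2.55, 1.37, -0.01] -0.071  [2.45, 1.54, -0.01] -0.071  [2.34, 1.71, -0.01] -0.071  [2.21, 1.87, -0.01] -0.071
```

```bash
python3 -m inch '[[[2.9,0.2,0,-0.071,255],[2.9,0.4,0,-0.071,255],[2.8,0.6,0,-0.071,255],[2.8,0.8,0,-0.071,255],[2.7,1.0,0,-0.071,255]]]' >/dev/null
python3 -m inch '[[[2.6,1.2,0,-0.071,255],[2.6,1.4,0,-0.071,255],[2.5,1.5,0,-0.071,255],[2.3,1.7,0,-0.071,255],[2.2,1.9,0,-0.071,255]]]' >/dev/null
python3 -m inch '[[[0,0,0,0,255],[0,0,0,0,255],[0,0,0,0,255],[0,0,0,0,255],[0,0,0,0,255]]]'
python3 - <<'E'
from h import *
import pickle
k=eyes.calibration("wrist"); im=eyes.snapshot("wrist"); pickle.dump(k,open("k7.pkl","wb")); cv2.imwrite("pics/w7full.png",im[:,:,::-1])
cv2.imwrite("pics/w7.png",cv2.resize(im[0:300,170:490,::-1],None,fx=2,fy=2,interpolation=cv2.INTER_CUBIC)); print(state()[1:],k["eye"])
M["operator"]=[box(70,120,0,10),box(14,120,8,16,42)]
m=look("wrist","operator",proj(k,np.array([[577,150,10.]]))[0])
if m is not None: print(fit("operator",[(k,m)],yaws=[.1,.2]))
E
```

```text
time_s: 31.72
tool_pos: [559.7, -40.2, 197.6]
orientation: [2.104, 2.333, -0.0]
wrist_force: [-0.1, -0.1, -0.9]
finger_gap: 0.372
grip_force: 30.0
(array([559.80353302, -40.04075902, 197.58318356]), np.float64(0.1034071548622295)) [550.92137541  41.92011783 367.06500997]
(array([5.72479e+02, 1.50586e+02, 1.79000e-01]), np.float64(0.961))
```

View pics/w7.png

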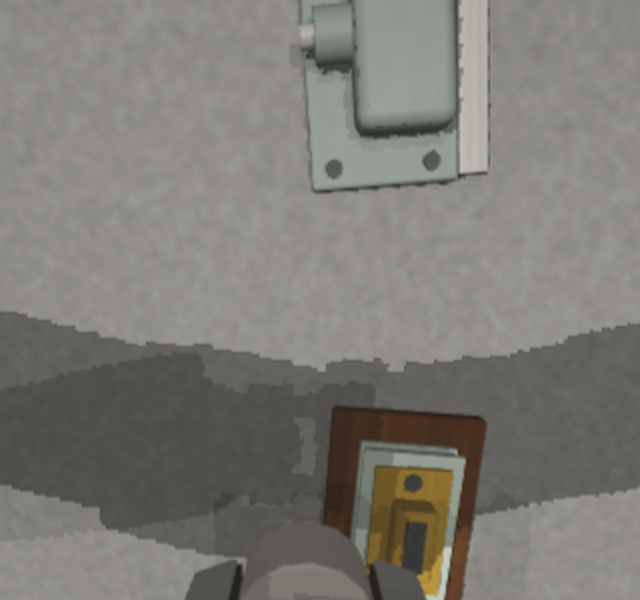

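The crop shows the keep centred on the glass on the plinth. The operator's near corners are at full-picture pixels (327,95) and (398,90), which agrees with a pose of (573, 150.5, yaw 0.18). The roller goes at (593, 39).

```bash
python3 - <<'E'
from h import *
print(proj(eyes.calibration("wrist"),np.array([[549.3,85.2,10]])), rect(eyes.calibration("wrist"),[(327,95.5),(398.5,90.5)],[(-35,-60),(35,-60)],10))
plan(593.2,39.3,45,0.15,5)
E
```

```text
[[325.23966262  95.15615795]] (array([5.74662e+02, 1.49914e+02, 1.67000e-01]), array([ 0.9,  0.1, -0.9, -0.1]))
from [559.8 -39.9 197.6] 0.104 dturn -0.046 row mm 35.0 final yaw 0.15 rel 0.08
[1.51, 0.83, 3.05] -0.009  [1.5, 0.84, 3.05] -0.009  [1.49, 0.86, 3.05] -0.009  [1.48, 0.87, 3.05] -0.009  [1.48, 0.88, 3.05] -0.009
```

```bash
python3 -m inch '[[[2.3,1.3,4,-0.009,255],[2.0,1.2,3.8,-0.009,255],[1.6,0.9,3.3,-0.009,255],[1.0,0.6,2.6,-0.009,255],[0.6,0.3,1.5,-0.01,255]]]' >/dev/null
python3 -m inch '[[[0,0,0,0,255],[0,0,0,0,255],[0,0,0,0,255],[0,0,0,0,255],[0,0,0,0,255]]]'
python3 - <<'E'
from h import *
plan(593.4,39.3,17.8,0.15,1)
E
```

```text
time_s: 33.08
tool_pos: [594.1, 39.5, 45.9]
orientation: [2.049, 2.381, 0.001]
wrist_force: [-0.5, 0.5, -0.6]
finger_gap: 0.377
grip_force: 30.0
from [594.1  39.5  45.9] 0.15 dturn -0.0 row mm 28.1 final yaw 0.15 rel 0.08
[-0.01, -0.07, 2.81] -0.0
```

```bash
python3 -m inch '[[[0,-0.1,1.4,0,255],[0,0,0.8,0,255],[0,0,0.4,0,255],[0,0,0.2,0,255],[0,0,0.1,0,255]]]'
python3 -m inch '[[[0,0,0,0,255],[0,0,0,0,255],[0,0,0,0,255],[0,0,0,0,255],[0,0,0,0,255]]]'
```

```text
time_s: 33.7
tool_pos: [592.4, 39.7, 17.4]
orientation: [-2.049, -2.382, 0.002]
wrist_force: [-5.2, -0.8, 14.9]
finger_gap: 0.372
grip_force: 30.0
time_s: 34.33
tool_pos: [592.4, 39.7, 17.5]
orientation: [-2.049, -2.382, 0.001]
wrist_force: [-3.5, -0.7, 8.4]
finger_gap: 0.371
grip_force: 30.0
```

```bash
python3 -m inch '[[[0,0,0,0,0],[0,0,0,0,0],[0,0,0,0,0],[0,0,0,0,0],[0,0,-0.5,0,0]]]'
python3 -m inch '[[[0,0,-3,0,0],[0,0,-3.5,0,0],[0,0,-4,0,0],[0,0,-4,0,0],[0,0,-3,0,0]]]'
python3 - <<'E'
from h import *
plan(547,-348,170,-1.196,10)
E
```

```text
time_s: 34.95
tool_pos: [592.5, 39.6, 21.3]
orientation: [-2.048, -2.381, 0.001]
wrist_force: [-0.4, 0.2, 0.3]
finger_gap: 0.872
grip_force: 0.0
time_s: 35.58
tool_pos: [593.3, 39.8, 198.7]
orientation: [2.048, 2.381, 0.002]
wrist_force: [0.4, 0.2, -0.2]
finger_gap: 1.0
grip_force: 0.0
from [593.3  39.8 198.7] 0.15 dturn 1.346 row mm 39.2 final yaw -1.196 rel -0.63
[-3.76, -1.04, 0.29] 0.135  [-3.87, -0.52, 0.29] 0.135  [-3.91, 0.0, 0.29] 0.135  [-3.87, 0.53, 0.29] 0.135  [-3.76, 1.04, 0.29] 0.135  [-3.59, 1.54, 0.29] 0.135  [-3.35, 2.0, 0.29] 0.135  [-3.05, 2.44, 0.29] 0.135  [-2.7, 2.82, 0.29] 0.135  [-2.29, 3.16, 0.29] 0.135
```

```bash
python3 -m inch '[[[-3.8,-1.0,0.2,0.135,0],[-3.9,-0.5,0.3,0.135,0],[-3.9,0,0.3,0.135,0],[-3.9,0.5,0.3,0.135,0],[-3.8,1.0,0.3,0.135,0]]]' >/dev/null
python3 -m inch '[[[-3.6,1.5,0.3,0.135,0],[-3.3,2.0,0.3,0.135,0],[-3.0,2.4,0.3,0.135,0],[-2.7,2.8,0.3,0.135,0],[-2.3,3.2,0.3,0.135,0]]]' >/dev/null
python3 -m inch '[[[0,0,0,0,0],[0,0,0,0,0],[0,0,0,0,0],[0,0,0,0,0],[0,0,0,0,0]]]'
python3 - <<'E'
from h import *
k=eyes.calibration("wrist"); im=eyes.snapshot("wrist"); cv2.imwrite("pics/w8.png",im[:,:,::-1])
m=look("wrist","handle",proj(k,np.array([[547,-348,10.]]))[0]); r=fit("handle",[(k,m)],yaws=[.2,.4,.6,3.3,3.5,3.7]); print(r,np.nonzero(m)[1].mean(),np.nonzero(m)[0].mean())
plan(*r[0][:2],15,r[0][2]+np.pi/2,5)
E
```

```text
time_s: 37.45
tool_pos: [546.0, -347.5, 167.7]
orientation: [-3.087, -0.581, -0.0]
wrist_force: [-0.4, -0.4, 0.2]
finger_gap: 0.997
grip_force: 0.0
(array([ 5.46174e+02, -3.48467e+02,  3.78000e-01]), np.float64(0.881)) 322.88660337552744 232.02848101265823
from [ 545.9 -347.7  167.5] -1.2 dturn -0.007 row mm 30.5 final yaw -1.193 rel -0.62
[0.0, 0.02, 3.05] -0.001  [0.0, 0.02, 3.05] -0.001  [0.0, 0.02, 3.05] -0.001  [0.0, 0.02, 3.05] -0.001  [0.0, 0.02, 3.05] -0.001
```

View pics/w8.png

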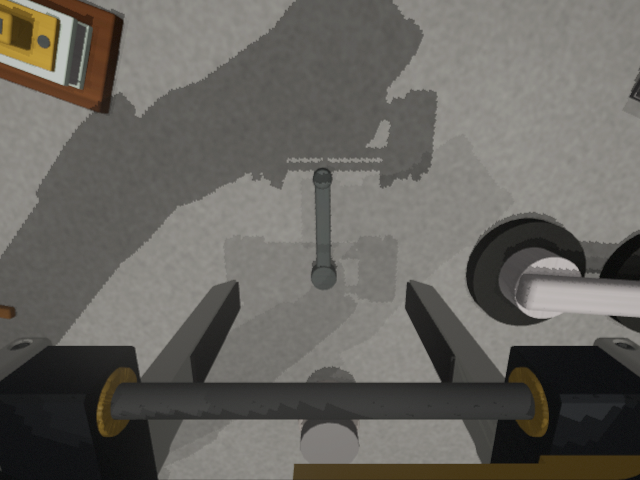

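The handle lies at (322,230), with the hub at (323,277) and the knob at (322,177). The suction lifter to the right, from px 467 on, is clear of the gripper. Grasping.

```bash
python3 -m inch '[[[0,0.1,4,-0.007,0],[0,0,4,0,0],[0,0,3.5,0,0],[0,0,2.4,0,0],[0,0,1.2,0,0]]]'
python3 -m inch '[[[0,0,0,0,0],[0,0,0,0,255],[0,0,0,0,255],[0,0,0,0,255],[0,0,0,0,255]]]'
python3 -m inch '[[[0,0,0,0,255],[0,0,0,0,255],[0,0,0,0,255],[0,0,0,0,255],[0,0,0,0,255]]]'
python3 -m inch '[[[0,0,0,0,255],[0,0,0,0,255],[0,0,0,0,255],[0,0,0,0,255],[0,0,0,0,255]]]'
```

```text
time_s: 38.17
tool_pos: [545.5, -348.5, 15.0]
orientation: [-3.084, -0.59, 0.002]
wrist_force: [0.3, -1.7, -0.1]
finger_gap: 0.998
grip_force: 0.0
time_s: 38.8
tool_pos: [546.3, -349.1, 16.9]
orientation: [3.085, 0.59, 0.001]
wrist_force: [-0.3, 0.2, -0.6]
finger_gap: 0.613
grip_force: 0.0
time_s: 39.42
tool_pos: [546.1, -348.8, 16.4]
orientation: [-3.085, -0.59, 0.0]
wrist_force: [-0.3, 0.6, 0.3]
finger_gap: 0.146
grip_force: 30.0
time_s: 40.05
tool_pos: [546.1, -348.8, 16.5]
orientation: [-3.086, -0.59, 0.0]
wrist_force: [-0.4, -0.2, -0.4]
finger_gap: 0.141
grip_force: 30.0
```

```bash
python3 -m inch '[[[0,0,-3,0,255],[0,0,-4,0,255],[0,0,-4,0,255],[0,0,-4,0,255],[0,0,-2,0,255]]]'
python3 - <<'E'
from h import *
plan(498.2,136.8,170,0.178,10)
E
```

```text
time_s: 40.67
tool_pos: [546.9, -349.7, 188.9]
orientation: [3.083, 0.589, 0.004]
wrist_force: [0.1, 0.4, -1.0]
finger_gap: 0.147
grip_force: 30.0
from [ 546.9 -349.7  188.9] -1.193 dturn -1.371 row mm 48.9 final yaw 0.178 rel -0.09
[1.34, -4.7, 0.19] -0.137  [1.97, -4.48, 0.19] -0.137  [2.56, -4.16, 0.19] -0.137  [3.11, -3.77, 0.19] -0.137  [3.6, -3.31, 0.19] -0.137  [4.01, -2.79, 0.19] -0.137  [4.36, -2.22, 0.19] -0.137  [4.62, -1.6, 0.19] -0.137  [4.8, -0.95, 0.19] -0.137  [4.88, -0.29, 0.19] -0.137
```

```bash
python3 -m inch '[[[1.3,-4.7,0,-0.137,255],[2.0,-4.5,0,-0.137,255],[2.6,-4.2,0,-0.137,255],[3.1,-3.8,0,-0.137,255],[3.6,-3.3,0.3,-0.137,255]]]' >/dev/null
python3 -m inch '[[[4.0,-2.8,0.3,-0.137,255],[4.4,-2.2,0.3,-0.137,255],[4.6,-1.6,0.3,-0.137,255],[4.8,-1.0,0.3,-0.137,255],[4.9,-0.3,0.3,-0.137,255]]]' >/dev/null
python3 -m inch '[[[0,0,0,0,255],[0,0,0,0,255],[0,0,0,0,255],[0,0,0,0,255],[0,0,0,0,255]]]'
python3 - <<'E'
from h import *
k=eyes.calibration("wrist"); im=eyes.snapshot("wrist"); cv2.imwrite("pics/w9.png",im[:,:,::-1]); o,p,c=state(); print(p,c)
M["operator"]=[box(70,120,0,10),box(14,120,8,16,42)]
m=look("wrist","operator",proj(k,np.array([[573.5,150,10.]]))[0])
if m is not None: print(fit("operator",[(k,m)],yaws=[.1,.2]))
m=look("wrist","handle",proj(k,p[None])[0])
if m is not None: print("handle",fit("handle",[(k,m)],z=p[2]-16.5,yaws=[1.6,1.8]))
E
```

```text
time_s: 42.55
tool_pos: [497.0, 138.0, 168.5]
orientation: [2.018, 2.407, -0.0]
wrist_force: [-0.5, 0.2, -1.2]
finger_gap: 0.145
grip_force: 30.0
[496.90820944 138.12219327 168.5220813 ] 0.17594398806330658
(array([5.73299e+02, 1.49491e+02, 1.72000e-01]), np.float64(0.945))
handle (array([496.425, 138.17 ,   1.749]), np.float64(0.846))
```

View pics/w9.png

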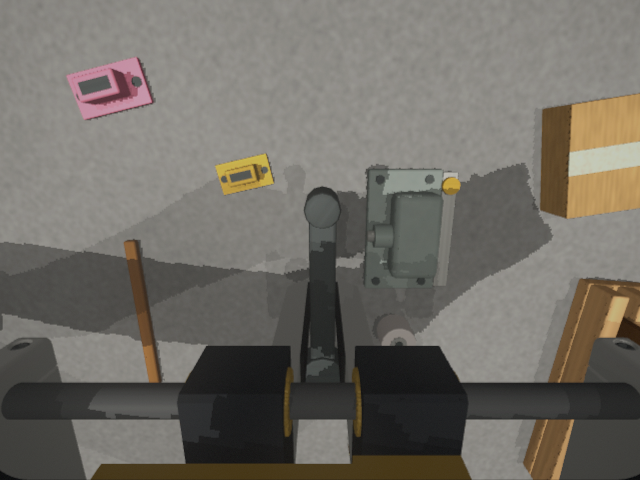

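The handle is held in line over its place at (322,290). The operator is at (365,168)–(445,287) and the roller is standing at (398,340). On release I'll open only to about 28 mm so the fingers stay clear of the operator.

```bash
python3 -m inch '[[[-0.2,0.1,4,0,255],[0,0,4,0,255],[0,0,3,0,255],[0,0,1.5,0,255],[0,0,0.5,0,255]]]' >/dev/null
python3 -m inch '[[[0,0,0,0,255],[0,0,0,0,255],[0,0,0,0,255],[0,0,0,0,255],[0,0,0,0,255]]]'
python3 - <<'E'
from h import *
plan(498,136.5,16.5,0.176,1)
E
```

```text
time_s: 43.95
tool_pos: [498.2, 136.8, 38.7]
orientation: [2.016, 2.409, 0.0]
wrist_force: [0.6, 0.0, -1.0]
finger_gap: 0.146
grip_force: 30.0
from [498.2 136.8  38.7] 0.177 dturn 0.001 row mm 22.2 final yaw 0.176 rel -0.09
[-0.03, -0.03, 2.22] 0.001
```

```bash
python3 -m inch '[[[0,0,1.0,0,255],[0,0,0.6,0,255],[0,0,0.3,0,255],[0,0,0.2,0,255],[0,0,0.1,0,255]]]'
python3 -m inch '[[[0,0,0.1,0,255],[0,0,0,0,255],[0,0,0,0,255],[0,0,0,0,255],[0,0,0,0,255]]]'
```

```text
time_s: 44.58
tool_pos: [498.1, 136.9, 16.4]
orientation: [-2.016, -2.409, -0.0]
wrist_force: [0.5, -0.1, 5.1]
finger_gap: 0.144
grip_force: 30.0
time_s: 45.2
tool_pos: [498.1, 136.9, 16.4]
orientation: [2.016, 2.409, 0.0]
wrist_force: [-2.8, 0.0, 7.0]
finger_gap: 0.147
grip_force: 30.0
```

Down on the counter. Releasing, lifting and backing off to check everything.

```bash
python3 -m inch '[[[0,0,0,0,179],[0,0,0,0,179],[0,0,0,0,179],[0,0,0,0,179],[0,0,-0.5,0,179]]]'
python3 -m inch '[[[0,0,-3,0,179],[0,0,-4,0,179],[0,0,-5,0,179],[-3,0,-5,0,179],[-5,0,-4,0,179]]]'
python3 -m inch '[[[-5,0,-2,0,179],[-5,0,0,0,179],[-3,0,0,0,179],[0,0,0,0,179],[0,0,0,0,179]]]'
python3 - <<'E'
from h import *
M["operator"]=[box(70,120,0,10),box(14,120,8,16,42)]
k=eyes.calibration("wrist"); im=eyes.snapshot("wrist"); cv2.imwrite("pics/w10.png",im[:,:,::-1])
for n,g,z in(("operator",(573,150),0),("handle",(498,137),0),("roller",(593,39),0),("plinth",(613,-72),0),("glazing",(613,-71),15),("keep",(613,-71),39)):
    m=look("wrist",n,proj(k,np.array([[*g,z+10.]]))[0])
    if m is not None: print(n,fit(n,[(k,m)],z=z,yaws=[.1,.2] if n in("operator","plinth") else [1.5,1.6,1.7]))
E
```

```text
time_s: 45.82
tool_pos: [497.8, 136.8, 20.4]
orientation: [-2.016, -2.409, 0.001]
wrist_force: [0.3, 0.6, -0.1]
finger_gap: 0.302
grip_force: 0.0
time_s: 46.45
tool_pos: [512.3, 60.3, 232.2]
orientation: [2.011, 2.412, 0.004]
wrist_force: [1.2, -0.4, -0.6]
finger_gap: 0.297
grip_force: 0.0
time_s: 47.08
tool_pos: [534.5, -67.1, 249.7]
orientation: [-2.014, -2.41, -0.001]
wrist_force: [0.0, 0.4, -0.6]
finger_gap: 0.3
grip_force: 0.0
operator (array([5.72303e+02, 1.51409e+02, 1.77000e-01]), np.float64(0.961))
handle (array([497.175, 138.606,   1.761]), np.float64(0.933))
roller (array([ 5.91838e+02,  4.02580e+01, -3.80000e-02]), np.float64(0.955))
plinth (array([ 6.13719e+02, -7.21010e+01,  1.60000e-02]), np.float64(0.412))
glazing (array([613.403, -71.499,   1.6  ]), np.float64(0.314))
keep (array([613.845, -71.388,   1.614]), np.float64(0.915))
```

View pics/w10.png

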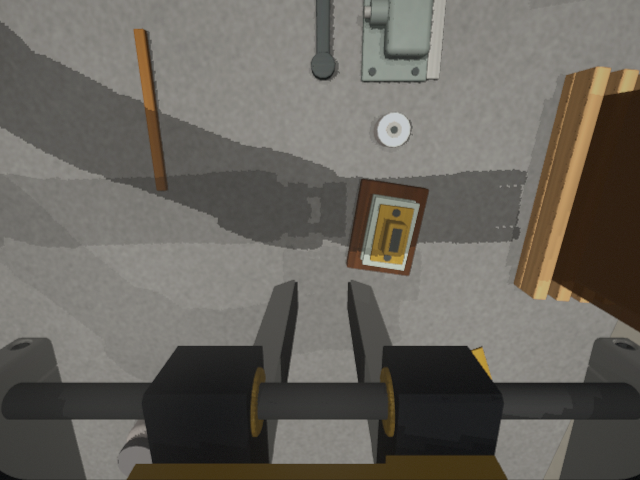

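The check picture shows the keep on the glass on the plinth at (390,225), the roller standing at (394,130), and the handle parallel to the operator's front at (322,40). The fitted positions are within about 2 mm, so I'm handing in.

```bash
python3 -c "
from plant import workorder
print(workorder.sign_off())"
```

```text
the job is handed in; nothing more can be done
None
```

The display is set out in the order asked and handed in after about 47 s of robot time: glass on the plinth, keep on the glass, roller standing midway, and handle about 3 cm in front of the operator; all fitted within about 2 mm in the last check, though the glass was only partly visible then and the handle and operator ran off the picture's edge.

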